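Line up the reagent bottles by size

ROBOT

A 6-joint arm with a two-finger parallel gripper is mounted at the origin on a cart in front of the work surface, level with it; the furniture and walls round the work are solid. World frame = base frame: x ahead of the robot, y to its left, z up, the work surface at z = 0. Lengths are in mm, angles in rad, forces in N, time in s.
With the tool pointing down it reaches from about 250 to 800 mm from the base axis. Payload 8.5 kg.
Tool frame: the origin (TCP) lies between the finger pads; the fingertips stand 17 mm ahead of it and the grasp point (between the pads) lies 2 mm behind it; z points along the fingers, y is the line along which they close (so a half turn about z gives the same grasp; the last joint's range is limited). The gripper opens to 85 mm and grips with 20 to 120 N. Pads are 22 mm wide; open, the fingers measure 114 mm over their backs; the gripper's body (76 mm by 85 mm) begins 54 mm behind the grasp point. The pads swing forward as they close: fully open they stand 13 mm farther back than shut.
Start: joints at [-1.222, 0.238, -0.013, 1.319, 0, 1.571], TCP at [179.413, -493.347, 248.276] pointing down, gripper open.
Joint ranges: [-2.66, 2.66], [-1.03, 1.9], [-1.14, 1.46], [-1.82, 2.27], [-1.45, 1.34], [-3.14, 3.14]. Speed limits (rad/s): [2.22, 2.22, 2.79, 3.14, 3.14, 3.14].

INTERFACE

Orientations are given as a 3x3 rotation matrix whose columns are the frame's x, y, z axes.
In Python, from bench import observe, vision, bot, finder gives the robot as it stands.
- The arm moves only by the tool play_rows, never from a script. Its argument "moves" is text: rows parted by semicolons, each of 7 numbers parted by spaces: the turn, a rotation vector about the tool's x, y, z in units of 0.1 rad (1.0 is 0.1 rad), then the shift along the tool's x, y, z in units of 50 mm (1.0 is 50 mm), then the closure, from -1 (fully open) to 1 (shut), so that 0 is half open. In form: rx ry rz tx ty tz jaw; .... A call has 1 to 10 rows; each row shifts and turns the commanded pose from where the row before left it, along the tool's axes as they then stand; what a row does not reach is not made up. A row lasts 1/10 s, in which the tool goes at most 50 mm and 8.59 degrees, less where a joint would pass 70% of its speed; a pose out of reach is approached as far as the arm can. A call with a number of a shift or a turn outside -1 to 1 is refused whole. A call with a gripper value outside its range is refused whole. The fingers move at their own pace and stop on an object; "force" is the grip in N (left out, the last holds). Time passes only in rows, so rows that do not move let the fingers close. It gives the time, the measured TCP pose, the force, the opening and the grip force at its end, in the units of the state.
- observe(): the state, without advancing time (a new reading comes with each control period).
- vision.grab_frame(name): name is "scene" or "top"; returns a dict with "frame" (480x640x3 uint8, red, green, blue), "intrinsics" (3x3 intrinsics, pixels), "D" ([k1, k2, p1, p2, k3] as OpenCV has them; the pictures are not rectified), "rvec" (rotation vector, rad) and "tvec" (3), from world to camera coordinates, as OpenCV has them. Camera axes: x right, y down, z forward; pixel columns grow to the right and rows downward; lengths in mm; the calibration is good to about 2 mm. A picture is of the moment at which its call begins. There is no depth.
- bot.job_done(): hands the job in; it is judged then, once.
Trained networks look in a picture, given as the dict that the camera call returned (one of the last four; its "shot" number tells which), for a name from the list of things; names that differ only in an ending like _2 or _b are one class to them, and where a whole thing is asked for, a point or a joint stands for the part that bears it (a point fixed in the world has none). Each returns a list of dicts, best first, with "p" (0 to 1); they miss things now and then, are a little off and sometimes report something else, mostly with a low value. They report only what shows in the picture. A call takes as long as a camera call. They do not tell look-alikes from the thing itself.
- finder.search_frame(name, picture): "bbox" ([left, top, right, bottom] in pixels, round what is visible of it).
- finder.outline_of(name, picture): "pixels" (480x640 bool, what is visible of it) and "bbox" ([left, top, right, bottom] in pixels, round what is visible of it).
The state is a dict: "t": time; "qpos": joint angles; "joint_velocities": joint speeds; "tau": joint torques, N m; "eef_pos": TCP position; "tcp_rot": TCP orientation; "force": force on the tool from outside, world axes, zero at the start; "moment": the same for the moment, N m; "grip_width": finger opening in mm; "grip_force": force on a finger pad.
Only numpy, scipy, OpenCV 4.12 (cv2) and the standard library are available. Lean on these libraries where they do the work, as an engineer would, in place of code of your own. Each camera call takes 0.05 s, during which the arm holds its last target. There are 200 camera calls.

TASK

Line up the four screw-cap bottles in front of you (green, orange, blue and red caps) on the four pads of the white stand in order of size, largest on the pad next to the orange plug and smallest at the other end. Each must stand upright, centred on its pad to within about a centimetre, and be let go; do not tip a bottle over on the way. Leave the yellow-lidded cup that stands among them where it is.

Things in the scene. Friction and masses are not known exactly. Their poses are not given: they have to be found in the camera images.
- green_bottle: white round screw-cap reagent bottle with green cap and green label band, 62 mm across the body, 118 mm tall; body about full width up to 85 mm above its foot, then a shoulder and the cap, 41 mm across, whose underside is at 95 mm; 400 g; origin: centre of its underside, z up its axis. Stands loose on the worktop at the start; the largest of the four bottles
- orange_bottle: white round screw-cap reagent bottle with orange cap and orange label band, 55 mm across the body, 98 mm tall; body about full width up to 68 mm above its foot, then a shoulder and the cap, 37 mm across, whose underside is at 75 mm; 260 g; origin: centre of its underside, z up its axis. Stands loose on the worktop at the start; the second largest of the four bottles
- blue_bottle: white round screw-cap reagent bottle with blue cap and blue label band, 48 mm across the body, 78 mm tall; body about full width up to 48 mm above its foot, then a shoulder and the cap, 33 mm across, whose underside is at 55 mm; 160 g; origin: centre of its underside, z up its axis. Stands loose on the worktop at the start; the third largest of the four bottles
- red_bottle: white round screw-cap reagent bottle with red cap and red label band, 36 mm across the body, 62 mm tall; body about full width up to 36 mm above its foot, then a shoulder and the cap, 27 mm across, whose underside is at 39 mm; 70 g; origin: centre of its underside, z up its axis. Stands loose on the worktop at the start; the smallest of the four bottles
- cup: bystander: clear specimen cup with yellow screw lid, lid 64 mm across, 66 mm tall, about 50 g, loose among the bottles; origin: centre of its underside. Not to be moved
- orange_plug: flat round orange plug, 28 mm across, 8 mm high, fixed on the stand in line with the pads, 60 mm beyond the centre of one of the two end pads (left or right: differs from start to start); a like grey plug is at the other end; origin: centre of its underside. It marks the end where the largest bottle belongs
- pad_1: Leftmost (+y) (seen from the robot) of a straight row of four alike pads, 100 mm apart, fixed on a white stand. Round, blue rim, black middle, white dot at centre, 72 mm across, 4 mm thick; origin: centre of its underside, 10 mm above the worktop; a bottle's foot rests on its top, 14 mm above the worktop. The white stand, 90 x 470 mm, lies crosswise beyond the bottles.
- pad_2: Second from the left (seen from the robot) of a straight row of four alike pads, 100 mm apart, fixed on a white stand. Round, blue rim, black middle, white dot at centre, 72 mm across, 4 mm thick; origin: centre of its underside, 10 mm above the worktop; a bottle's foot rests on its top, 14 mm above the worktop.
- pad_3: Third from the left (seen from the robot) of a straight row of four alike pads, 100 mm apart, fixed on a white stand. Round, blue rim, black middle, white dot at centre, 72 mm across, 4 mm thick; origin: centre of its underside, 10 mm above the worktop; a bottle's foot rests on its top, 14 mm above the worktop.
- pad_4: Rightmost (-y) (seen from the robot) of a straight row of four alike pads, 100 mm apart, fixed on a white stand. Round, blue rim, black middle, white dot at centre, 72 mm across, 4 mm thick; origin: centre of its underside, 10 mm above the worktop; a bottle's foot rests on its top, 14 mm above the worktop. Strips 13.5 mm high edge the stand's long sides, 43 mm off the row's line.
There are look-alikes about, which are no part of the job. Leave any black or brown look-alike of the green_bottle alone.

How it is judged (in metres and radians):
At the end, for the whole second after the job is handed in: From the orange plug on, the pads carry green, orange, blue, red; each bottle's centre is within 12 mm of its pad's centre (horizontally), its foot rests on the pad (5 mm), it is upright within 0.08 rad and at rest; the cup is within 20 mm of where it stood (((horizontal distance between orange_plug and pad_1 below 0.15 m and horizontal distance between green_bottle and pad_1 below 0.012 m and horizontal distance between orange_bottle and pad_2 below 0.012 m and horizontal distance between blue_bottle and pad_3 below 0.012 m and horizontal distance between red_bottle and pad_4 below 0.012 m) or (horizontal distance between orange_plug and pad_4 below 0.15 m and horizontal distance between green_bottle and pad_4 below 0.012 m and horizontal distance between orange_bottle and pad_3 below 0.012 m and horizontal distance between blue_bottle and pad_2 below 0.012 m and horizontal distance between red_bottle and pad_1 below 0.012 m)) and angle between each of green_bottle, orange_bottle, blue_bottle, red_bottle's own z axis and vertical below 0.08 rad and z of green_bottle in the frame of pad_1 between 0 and 0.009 m and linear speed of each of green_bottle, orange_bottle, blue_bottle, red_bottle below 0.01 m/s and angular speed of each of green_bottle, orange_bottle, blue_bottle, red_bottle below 0.1 rad/s and z of orange_bottle in the frame of pad_1 between 0 and 0.009 m and z of blue_bottle in the frame of pad_1 between 0 and 0.009 m and z of red_bottle in the frame of pad_1 between 0 and 0.009 m and distance of cup from where it was at the start of the episode below 0.02 m); the robot touches nothing.
It fails at once if a bottle was tipped by more than 0.6 rad (angle between any of green_bottle, orange_bottle, blue_bottle, red_bottle's own z axis and vertical above 0.6 rad).
It fails at once if the yellow-lidded cup was moved by more than 20 mm or tipped over (distance of cup from where it was at the start of the episode above 0.02 m or angle between cup's own z axis and vertical above 0.5 rad).
It also fails if it takes over 99 s, if anything falls off the work surface, if the arm or the gripper's body presses on something with over 40 N, if the wrist force passes 120 N, or if a joint passes its speed limit or range.

## Working session

There is one attempt and no reset: what is moved stays moved. The work goes in short steps, Python scripts to look and compute and a tool call to move; the robot and the scene stay as the last step left them, time stands still between calls to the robot, and variables do not carry over. Pictures are saved under pics/ and viewed, at most 14 in all, crops included, and the job is handed in when it is done.

Besides the shell and the picture viewer there is one more tool, called in YAML: its name, and indented under it one key for each argument. play_rows: Moves the arm, as the interface text tells. Its arguments: {"type":"object","properties":{"moves":{"type":"string"},"force":{"type":"number"}},"required":["moves"]}

```bash
mkdir -p pics; ls
cat > h.py <<'E'
import numpy as np, cv2
from bench import observe, vision, bot, finder
def ray(p,uv):
    u=cv2.undistortPoints(np.array([[uv]],float),np.array(p["intrinsics"],float),np.array(p["D"],float))[0,0]
    R=cv2.Rodrigues(np.array(p["rvec"],float))[0];t=np.array(p["tvec"],float).ravel()
    return -R.T@t, R.T@np.array([u[0],u[1],1.])
def atz(p,uv,z):
    c,d=ray(p,uv); return (c+d*(z-c[2])/d[2])[:2]
def proj(p,X):
    return cv2.projectPoints(np.array([X],float),np.array(p["rvec"],float),np.array(p["tvec"],float),np.array(p["intrinsics"],float),np.array(p["D"],float))[0].reshape(-1,2)
E
python3 - <<'E'
from h import *
for n in("top","scene"):
    p=vision.grab_frame(n); cv2.imwrite(f"pics/{n}0.png",p["frame"][:,:,::-1])
    print(n,ray(p,(320,240)))
    for k in["green_bottle","orange_bottle","blue_bottle","red_bottle","cup","orange_plug","pad_1"]:
        for r in finder.search_frame(k,p)[:5]: print(k,round(r["p"],2),np.round(r["bbox"]))
s=observe(); print(s)
E
```

```text
pics
top (array([ 389.78402776,  -99.43492168, 1065.58090081]), array([ 0.10268835, -0.00840856, -0.99524086]))
green_bottle 0.88 [383. 250. 425. 292.]
green_bottle 0.71 [400. 316. 443. 355.]
green_bottle 0.57 [453. 313. 506. 356.]
orange_bottle 0.71 [445. 257. 492. 290.]
red_bottle 0.67 [387. 160. 429. 196.]
red_bottle 0.63 [318. 258. 338. 283.]
red_bottle 0.59 [329. 161. 373. 203.]
red_bottle 0.24 [435. 167. 451. 183.]
cup 0.94 [149. 271. 190. 304.]
orange_plug 0.6 [435. 168. 452. 181.]
orange_plug 0.19 [382. 251. 424. 293.]
pad_1 0.81 [387. 155. 428. 200.]
pad_1 0.68 [215. 172. 259. 213.]
pad_1 0.62 [271. 169. 314. 208.]
pad_1 0.56 [332. 159. 373. 203.]
scene (array([-345.95281308,  667.98173789,  747.58189692]), array([ 0.63366679, -0.57197621, -0.52109826]))
green_bottle 0.58 [467. 207. 476. 239.]
orange_bottle 0.6 [265. 237. 300. 255.]
blue_bottle 0.6 [288. 257. 313. 299.]
blue_bottle 0.55 [339. 239. 356. 271.]
red_bottle 0.87 [337. 240. 354. 270.]
red_bottle 0.37 [267. 236. 300. 254.]
cup 0.97 [239. 285. 272. 334.]
orange_plug 0.55 [352. 196. 362. 205.]
pad_1 0.85 [233. 256. 2
[... 233 characters left out ...]
82837e+00]), 'joint_velocities': array([ 4.56949295e-04,  2.26046135e-04,  9.02521995e-04, -2.38252201e-03,
       -1.23859731e-05, -2.89238582e-04]), 'tau': array([-1.02751394e-03, -5.38516402e+01,  3.46678948e+01,  2.79283879e-03,
        4.68966604e-06, -3.51154998e-07]), 'eef_pos': array([ 179.43491165, -493.35065408,  248.28441648]), 'tcp_rot': array([[ 9.39780890e-01,  3.41777527e-01, -3.79215455e-05],
       [ 3.41777529e-01, -9.39780887e-01,  6.90706837e-05],
       [-1.20311362e-05, -7.78720407e-05, -9.99999997e-01]]), 'force': array([-0.29927944,  0.85640343,  0.7527745 ]), 'moment': array([ 0.02679444,  0.02593439, -0.00793672]), 'grip_force': 0.0, 'grip_width': 85.82720882516169}
```

View pics/top0.png

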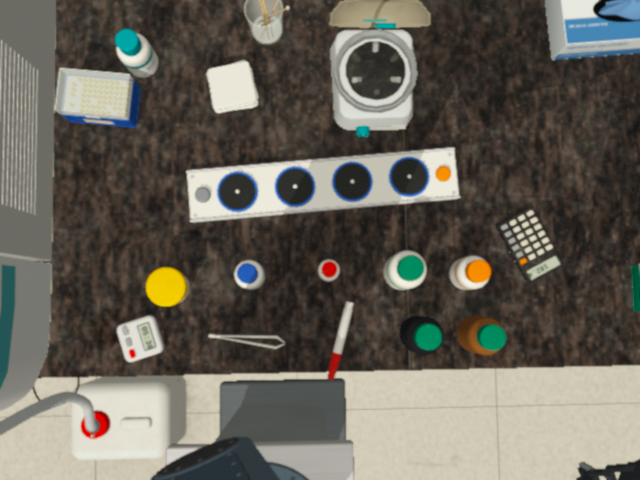

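View pics/scene0.png

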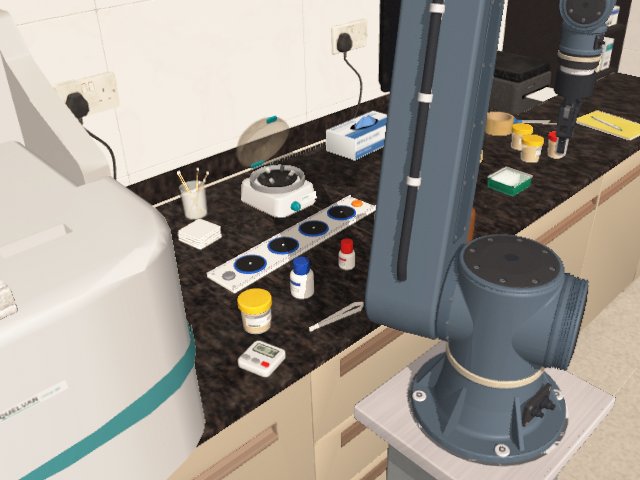

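The orange plug is at the right end (top picture, 443,174), so pads 4 to 1 take green, orange, blue and red. The bottles are at about (406,270), (472,272), (249,274) and (329,270). The black and brown look-alikes at (425,335) and (485,335) stay where they are, and so does the cup at (166,287). Next I'll measure from the cap and pad blobs.

```bash
cat >> h.py <<'E'
CAP={"green":(406,268,118,75,95),"orange":(478,271,98,8,20),"blue":(248,273,78,100,125),"red":(329,269,62,0,6)}
def blob(p,u,v,mask,r=25):
    m=np.zeros(mask.shape,np.uint8); y0,x0=max(0,int(v)-r),max(0,int(u)-r)
    m[y0:int(v)+r,x0:int(u)+r]=mask[y0:int(v)+r,x0:int(u)+r]
    n,l,s,c=cv2.connectedComponentsWithStats(m)
    if n<2: return None,0
    i=1+np.argmax(s[1:,4]); return c[i],s[i,4]
def hsvmask(p,lo,hi,smin=130,vmin=60):
    h=cv2.cvtColor(p["frame"],cv2.COLOR_RGB2HSV).astype(int)
    return ((h[:,:,0]>=lo)&(h[:,:,0]<=hi)&(h[:,:,1]>smin)&(h[:,:,2]>vmin)).astype(np.uint8)
E
python3 - <<'E'
from h import *
p=vision.grab_frame("top")
for k,(u,v,z,lo,hi) in CAP.items():
    m=hsvmask(p,lo,hi); 
    if k=="red": m|=hsvmask(p,172,180)
    c,a=blob(p,u,v,m); print(k,c,a,atz(p,c,z))
    n=z-10; print("  at",atz(p,c,n))
for u,v in[(237,191),(295,186),(352,181),(409,176)]:
    f=p["frame"].astype(int)
    c,a=blob(p,u,v,(f.min(2)>120).astype(np.uint8),8)
    h=cv2.cvtColor(p["frame"],cv2.COLOR_RGB2HSV).astype(int)
    print(c,a,atz(p,c,14))
c,a=blob(p,443,174,hsvmask(p,8,20),12);print("oplug",atz(p,c,18))
c,a=blob(p,203,194,np.ones((480,640),np.uint8),1);print("gplug approx",atz(p,(203,194),18))
c,a=blob(p,166,287,hsvmask(p,20,34));print("cup",c,a,atz(p,c,66))
E
```

```text
green [410.1125     267.79583333] 480 [ 442.02102542 -246.75260687]
  at [ 442.57229231 -248.30727819]
orange [478.50416667 270.54791667] 480 [ 436.95371284 -358.96588558]
  at [ 437.44121404 -361.64815188]
blue [246.96099291 273.0141844 ] 282 [440.11734501  10.53816333]
  at [440.62700774  11.6517236 ]
red [328.91666667 268.91666667] 180 [ 445.44881505 -121.7558049 ]
  at [ 446.00347673 -121.97821729]
[236.72222222 191.11111111] 18 [585.42012715  34.25752174]
[294.5 186. ] 16 [593.05142739 -65.65103261]
[352. 181.] 9 [ 600.55004156 -165.65077353]
[409. 176.] 9 [ 608.11733483 -265.38011216]
oplug [ 611.39177378 -324.0312561 ]
gplug approx [580.42775107  91.5857725 ]
cup [165.53021583 286.40791367] 1390 [421.17208714 143.61020944]
```

play_rows:
  moves: "0 0 -0.94 0 0 0 -1;0 0 -0.94 0 0 0 -1;0 0 -0.94 0 0 0 -1;0 0 -0.94 0 0 0 -1;0 0 -0.94 0 0 0 -1;0 0 -0.94 0 0 0 -1;0 0 -0.94 0 0 0 -1;0 0 -0.94 0 0 0 -1;0 0 -0.94 0 0 0 -1;0 0 -0.94 0 0 0 -1"
  force: 45

```text
t: 1.85
eef_pos: [179.4, -493.3, 248.3]
tcp_rot: [[0.275, 0.962, 0.0], [0.962, -0.275, 0.0], [0.0, -0.0, -1.0]]
force: [0.4, 0.5, -0.1]
grip_width: 85.7
grip_force: 0.0
```

play_rows:
  moves: "0 0 -0.94 0 0 0 -1;0 0 -0.94 0 0 0 -1;0 0 -0.94 0 0 0 -1;0 0 0 0 0 0 -1;0 0 0 0 0 0 -1"

```text
t: 2.35
eef_pos: [179.4, -493.3, 248.2]
tcp_rot: [[0.003, 1.0, -0.0], [1.0, -0.003, 0.0], [0.0, -0.0, -1.0]]
force: [0.0, -0.2, 0.4]
grip_width: 85.8
grip_force: 0.0
```

play_rows:
  moves: "0 0 0 0.546 0.583 0 -1;0 0 0 0.546 0.583 0 -1;0 0 0 0.546 0.583 0 -1;0 0 0 0.546 0.583 0 -1;0 0 0 0.546 0.583 0 -1;0 0 0 0.546 0.583 0 -1;0 0 0 0.546 0.583 0 -1;0 0 0 0.546 0.583 0 -1;0 0 0 0.546 0.583 0 -1;0 0 0 0 0 0 -1"

```text
t: 3.35
eef_pos: [444.6, -244.9, 248.1]
tcp_rot: [[-0.002, 1.0, 0.001], [1.0, 0.002, 0.001], [0.001, 0.001, -1.0]]
force: [0.6, 0.0, 0.7]
grip_width: 85.4
grip_force: 0.0
```

play_rows:
  moves: "0 0 0 0 0 0.4 -1;0 0 0 0 0 0.4 -1;0 0 0 0 0 0.4 -1;0 0 0 0 0 0.4 -1;0 0 0 0 0 0 -1;0 0 0 0 0 0 -1"

```text
t: 3.95
eef_pos: [441.5, -247.9, 168.7]
tcp_rot: [[0.001, 1.0, -0.0], [1.0, -0.001, 0.0], [0.0, -0.0, -1.0]]
force: [-0.6, 0.3, 1.1]
grip_width: 85.2
grip_force: 0.0
```

Run:
```python
from h import *
p=vision.grab_frame("scene"); cv2.imwrite("pics/s1.png",p["frame"][:,:,::-1])
q=vision.grab_frame("top"); im=cv2.resize(q["frame"][200:360,340:540,::-1],None,fx=3,fy=3); cv2.imwrite("pics/t1.png",im)
print(observe()["eef_pos"])
```

```text
[ 442.1676188  -248.10517745  169.41386899]
```

View pics/t1.png

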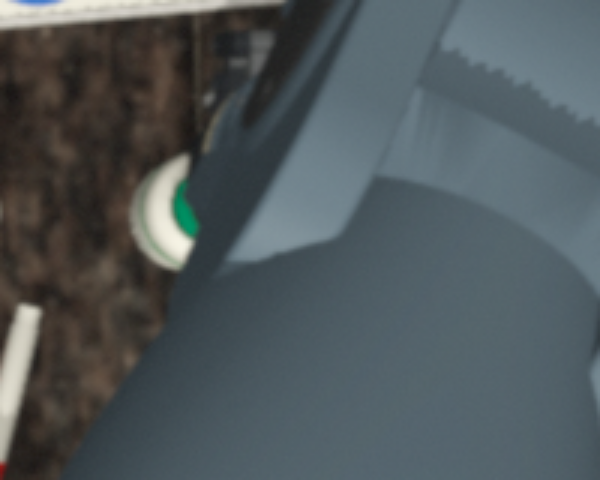

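The arm hides the gripper and the bottle in this view. The measured TCP matches the bottle estimate to about 1 mm, so I'll descend and close.

play_rows:
  moves: "0 0 0 0 0 0.286 -1;0 0 0 0 0 0.286 -1;0 0 0 0 0 0.286 -1;0 0 0 0 0 0.286 -1;0 0 0 0 0 0.286 -1;0 0 0 0 0 0.286 -1;0 0 0 0 0 0.286 -1;0 0 0 0 0 0 -1;0 0 0 0 0 0 -1"

```text
t: 4.95
eef_pos: [442.2, -247.9, 69.0]
tcp_rot: [[0.0, 1.0, 0.001], [1.0, -0.0, -0.0], [-0.0, 0.001, -1.0]]
force: [0.3, -0.9, 0.3]
grip_width: 85.4
grip_force: 0.0
```

play_rows:
  moves: "0 0 0 0 0 0 -0.7;0 0 0 0 0 0 -0.5;0 0 0 0 0 0 -0.3;0 0 0 0 0 0 0;0 0 0 0 0 0 0.3;0 0 0 0 0 0 0.5;0 0 0 0 0 0 0.5;0 0 0 0 0 0 0.5"

```text
t: 5.75
eef_pos: [442.1, -248.0, 69.4]
tcp_rot: [[0.0, 1.0, 0.001], [1.0, -0.0, -0.001], [-0.001, 0.001, -1.0]]
force: [-2.9, 0.3, 9.8]
grip_width: 59.1
grip_force: 47.0
```

play_rows:
  moves: "0 0 0 0 0 -0.1 0.5;0 0 0 0 0 -0.15 0.5;0 0 0 0 0 -0.2 0.5;0 0 0 0 0 -0.25 0.5;0 0 0 0 0 -0.25 0.5;0 0 0 0 0 -0.15 0.5;0 0 0 0 0 -0.1 0.5;0 0 0 0 0 0 0.5;0 0 0 0 0 0 0.5"

```text
t: 6.65
eef_pos: [441.6, -247.5, 127.9]
tcp_rot: [[0.0, 1.0, -0.0], [1.0, -0.0, 0.0], [0.0, -0.0, -1.0]]
force: [0.6, 0.2, -4.0]
grip_width: 58.6
grip_force: 49.7
```

play_rows:
  moves: "0 0 0 -0.04 0.2 0 0.5;0 0 0 -0.04 0.35 0 0.5;0 0 0 -0.04 0.4 0 0.5;0 0 0 -0.04 0.45 0 0.5;0 0 0 -0.04 0.5 0 0.5;0 0 0 -0.04 0.45 0 0.5;0 0 0 -0.04 0.4 0 0.5;0 0 0 -0.04 0.35 0 0.5;0 0 0 -0.03 0.22 0 0.5;0 0 0 0 0 0 0.5"

```text
t: 7.65
eef_pos: [609.5, -265.1, 126.8]
tcp_rot: [[-0.001, 1.0, -0.0], [1.0, 0.001, 0.0], [0.0, -0.0, -1.0]]
force: [-0.6, 0.5, -4.1]
grip_width: 58.4
grip_force: 49.7
```

play_rows:
  moves: "0 0 0 0 0 0 0.5;0 0 0 0 0 0 0.5"

```text
t: 7.85
eef_pos: [607.2, -265.0, 127.7]
tcp_rot: [[0.0, 1.0, -0.001], [1.0, -0.0, 0.001], [0.001, -0.001, -1.0]]
force: [-0.3, 0.9, -4.2]
grip_width: 59.1
grip_force: 49.7
```

Run:
```python
from h import *
p=vision.grab_frame("scene"); q=vision.grab_frame("top")
im=np.hstack([cv2.resize(p["frame"][150:300,280:430,::-1],(400,400)),cv2.resize(q["frame"][100:300,330:530,::-1],(400,400))])
cv2.imwrite("pics/c2.png",im); print(observe()["eef_pos"])
```

```text
[ 607.25756084 -265.10479563  128.21075184]
```

View pics/c2.png

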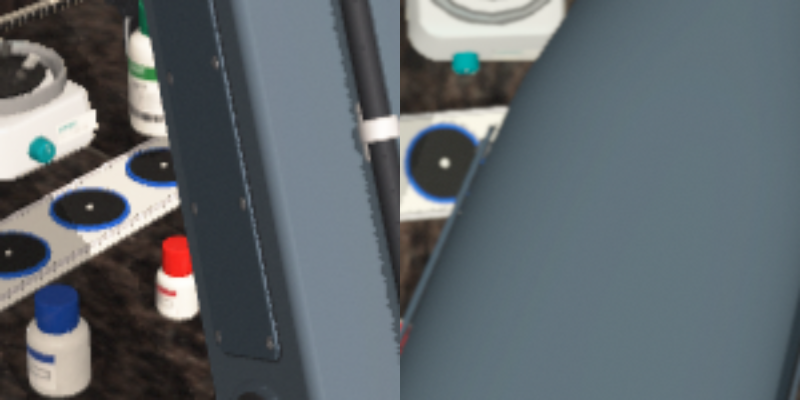

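The green bottle hangs upright in the gripper near pad 4 (left crop, 148,80). Now lowering it.

play_rows:
  moves: "0 0 0 0 0.01 0.15 0.5;0 0 0 0 0 0.2 0.5;0 0 0 0 0 0.2 0.5;0 0 0 0 0 0.15 0.5;0 0 0 0 0 0.1 0.5;0 0 0 0 0 0.05 0.5;0 0 0 0 0 0.03 0.5;0 0 0 0 0 0 0.5;0 0 0 0 0 0 0.5"

```text
t: 8.85
eef_pos: [608.5, -265.2, 84.5]
tcp_rot: [[0.0, 1.0, 0.0], [1.0, -0.0, -0.0], [-0.0, 0.0, -1.0]]
force: [0.5, 0.2, -4.2]
grip_width: 58.5
grip_force: 49.7
```

play_rows:
  moves: "0 0 0 0 0 0.02 0.5;0 0 0 0 0 0.01 0.5;0 0 0 0 0 0 0.5;0 0 0 0 0 0 0.5"

```text
t: 9.25
eef_pos: [608.5, -265.3, 83.5]
tcp_rot: [[0.0, 1.0, 0.001], [1.0, -0.0, -0.0], [-0.0, 0.001, -1.0]]
force: [-1.9, 0.6, 6.2]
grip_width: 58.5
grip_force: 50.7
```

play_rows:
  moves: "0 0 0 0 0 0 0.2;0 0 0 0 0 0 -0.1;0 0 0 0 0 0 -0.4;0 0 0 0 0 0 -0.7;0 0 0 0 0 0 -1;0 0 0 0 0 0 -1;0 0 0 0 0 0 -1"

```text
t: 9.95
eef_pos: [608.3, -265.1, 82.5]
tcp_rot: [[0.0, 1.0, -0.0], [1.0, -0.0, 0.0], [0.0, -0.0, -1.0]]
force: [0.1, 0.4, -0.5]
grip_width: 85.0
grip_force: 0.0
```

play_rows:
  moves: "0 0 0 0 0 -0.1 -1;0 0 0 0 0 -0.2 -1;0 0 0 0 0 -0.3 -1;0 0 0 0 0 -0.3 -1;0 0 0 0 0 -0.4 -1;0 0 0 0 0 -0.4 -1;0 0 0 0 0 -0.4 -1;0 0 0 0 0 -0.4 -1;0 0 0 0 0 -0.2 -1;0 0 0 0 0 0 -1"

```text
t: 10.95
eef_pos: [609.0, -265.5, 219.7]
tcp_rot: [[0.0, 1.0, 0.003], [1.0, -0.0, -0.001], [-0.001, 0.003, -1.0]]
force: [0.9, 0.5, 0.1]
grip_width: 85.5
grip_force: 0.0
```

play_rows:
  moves: "0 0 0 -0.21 -0.38 0 -1;0 0 0 -0.21 -0.38 0 -1;0 0 0 -0.21 -0.38 0 -1;0 0 0 -0.21 -0.38 0 -1;0 0 0 -0.21 -0.38 0 -1;0 0 0 -0.21 -0.38 0 -1;0 0 0 -0.21 -0.38 0 -1;0 0 0 -0.21 -0.38 0 -1;0 0 0 -0.21 -0.38 0 -1;0 0 0 0 0 0 -1"

```text
t: 11.95
eef_pos: [435.0, -360.2, 216.9]
tcp_rot: [[0.002, 1.0, -0.002], [1.0, -0.002, 0.001], [0.001, -0.002, -1.0]]
force: [-0.2, 0.5, 0.4]
grip_width: 85.4
grip_force: 0.0
```

play_rows:
  moves: "0 0 0 0 0 0.3 -1;0 0 0 0 0 0.4 -1;0 0 0 0 0 0.4 -1;0 0 0 0 0 0.3 -1;0 0 0 0 0 0.1 -1;0 0 0 0 0 0 -1;0 0 0 0 0 0 -1"

```text
t: 12.65
eef_pos: [437.7, -359.7, 143.1]
tcp_rot: [[-0.0, 1.0, 0.0], [1.0, 0.0, -0.0], [-0.0, 0.0, -1.0]]
force: [0.4, 1.2, -0.2]
grip_width: 85.0
grip_force: 0.0
```

Run:
```python
from h import *
q=vision.grab_frame("top")
c,a=blob(q,408,176,hsvmask(q,75,95),45);print("green",c,a,atz(q,c,130))
print("exp px",proj(q,(608,-265.4,132)))
im=cv2.resize(q["frame"][100:320,330:530,::-1],None,fx=2.5,fy=2.5);cv2.imwrite("pics/c3.png",im); print(observe()["eef_pos"])
```

```text
green [419.5        161.07954545] 528 [ 607.33873765 -264.11441158]
exp px [[420.52929611 160.35267664]]
[ 437.73146698 -359.82222591  143.3745771 ]
```

View pics/c3.png

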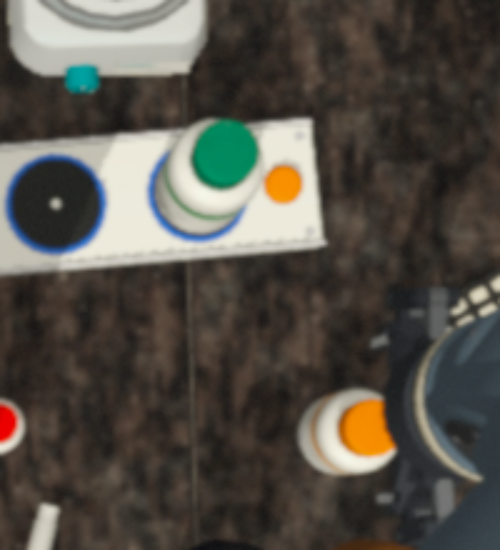

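Green stands upright on pad 4, within about 1.5 mm of centre (crop 225,155). The open fingers straddle the orange bottle, so I'll descend.

play_rows:
  moves: "0 0 0 0 0 0.3 -1;0 0 0 0 0 0.35 -1;0 0 0 0 0 0.35 -1;0 0 0 0 0 0.35 -1;0 0 0 0 0 0.3 -1;0 0 0 0 0 0.15 -1;0 0 0 0 0 0.08 -1;0 0 0 0 0 0 -1;0 0 0 0 0 0 -1"

```text
t: 13.6
eef_pos: [437.7, -360.0, 49.4]
tcp_rot: [[0.0, 1.0, 0.001], [1.0, -0.0, -0.001], [-0.001, 0.001, -1.0]]
force: [0.6, 0.9, 0.1]
grip_width: 85.4
grip_force: 0.0
```

play_rows:
  moves: "0 0 0 0 0 0 -0.7;0 0 0 0 0 0 -0.5;0 0 0 0 0 0 -0.3;0 0 0 0 0 0 0;0 0 0 0 0 0 0.3;0 0 0 0 0 0 0.6;0 0 0 0 0 0 0.6;0 0 0 0 0 0 0.6"

```text
t: 14.4
eef_pos: [437.1, -359.7, 49.4]
tcp_rot: [[0.0, 1.0, 0.0], [1.0, -0.0, -0.0], [-0.0, 0.0, -1.0]]
force: [-2.2, 0.5, 6.9]
grip_width: 51.3
grip_force: 47.1
```

play_rows:
  moves: "0 0 0 0 0 -0.1 0.6;0 0 0 0 0 -0.15 0.6;0 0 0 0 0 -0.2 0.6;0 0 0 0 0 -0.25 0.6;0 0 0 0 0 -0.25 0.6;0 0 0 0 0 -0.15 0.6;0 0 0 0 0 -0.1 0.6;0 0 0 0 0 0 0.6;0 0 0 0 0 0 0.6"

```text
t: 15.3
eef_pos: [437.1, -359.5, 108.5]
tcp_rot: [[-0.0, 1.0, -0.0], [1.0, 0.0, 0.0], [0.0, -0.0, -1.0]]
force: [0.1, -0.0, -2.9]
grip_width: 51.2
grip_force: 47.5
```

play_rows:
  moves: "0 0 0 0.2 0 0 0.6;0 0 0 0.35 0 0 0.6;0 0 0 0.45 0 0 0.6;0 0 0 0.5 0 0 0.6;0 0 0 0.5 0 0 0.6;0 0 0 0.45 0 0 0.6;0 0 0 0.35 0 0 0.6"

```text
t: 16.0
eef_pos: [436.4, -216.9, 108.4]
tcp_rot: [[-0.001, 1.0, -0.001], [1.0, 0.001, 0.001], [0.001, -0.001, -1.0]]
force: [-0.1, 0.7, -2.6]
grip_width: 51.6
grip_force: 47.5
```

play_rows:
  moves: "0 0 0 0.12 0.2 0 0.6;0 0 0 0.12 0.35 0 0.6;0 0 0 0.12 0.45 0 0.6;0 0 0 0.12 0.5 0 0.6;0 0 0 0.12 0.5 0 0.6;0 0 0 0.12 0.45 0 0.6;0 0 0 0.12 0.4 0 0.6;0 0 0 0.12 0.27 0 0.6;0 0 0 0.12 0.15 0 0.6;0 0 0 0 0 0 0.6"

```text
t: 17.0
eef_pos: [601.4, -164.5, 108.2]
tcp_rot: [[-0.001, 1.0, -0.0], [1.0, 0.001, 0.0], [0.0, -0.0, -1.0]]
force: [0.5, 0.0, -1.5]
grip_width: 51.2
grip_force: 47.5
```

play_rows:
  moves: "0 0 0 0 0 0 0.6;0 0 0 0 0 0.15 0.6;0 0 0 0 0 0.2 0.6;0 0 0 0 0 0.2 0.6;0 0 0 0 0 0.15 0.6;0 0 0 0 0 0.1 0.6;0 0 0 0 0 0.05 0.6;0 0 0 0 0 0 0.6;0 0 0 0 0 0 0.6"

```text
t: 17.9
eef_pos: [601.0, -165.7, 66.4]
tcp_rot: [[-0.0, 1.0, 0.0], [1.0, 0.0, -0.0], [-0.0, 0.0, -1.0]]
force: [-1.3, 0.6, -2.4]
grip_width: 51.5
grip_force: 47.6
```

play_rows:
  moves: "0 0 0 0 0 0.03 0.6;0 0 0 0 0 0.02 0.6;0 0 0 0 0 0.01 0.6;0 0 0 0 0 0 0.6;0 0 0 0 0 0 0.6"

```text
t: 18.4
eef_pos: [600.8, -165.7, 63.4]
tcp_rot: [[0.0, 1.0, 0.0], [1.0, -0.0, 0.0], [0.0, 0.0, -1.0]]
force: [-1.0, -0.6, 0.4]
grip_width: 51.4
grip_force: 47.8
```

play_rows:
  moves: "0 0 0 0 0 0 0.2;0 0 0 0 0 0 -0.1;0 0 0 0 0 0 -0.4;0 0 0 0 0 0 -0.7;0 0 0 0 0 0 -1;0 0 0 0 0 0 -1;0 0 0 0 0 0 -1"

```text
t: 19.1
eef_pos: [600.8, -165.6, 63.2]
tcp_rot: [[0.0, 1.0, -0.0], [1.0, -0.0, 0.0], [0.0, -0.0, -1.0]]
force: [0.3, 0.2, 0.2]
grip_width: 85.3
grip_force: 0.0
```

play_rows:
  moves: "0 0 0 0 0 -0.1 -1;0 0 0 0 0 -0.2 -1;0 0 0 0 0 -0.3 -1;0 0 0 0 0 -0.3 -1;0 0 0 0 0 -0.4 -1;0 0 0 0 0 -0.4 -1;0 0 0 0 0 -0.3 -1;0 0 0 0 0 -0.2 -1;0 0 0 0 0 0 -1;0 0 0 0 0 0 -1"

```text
t: 20.1
eef_pos: [600.7, -165.6, 173.0]
tcp_rot: [[0.0, 1.0, -0.0], [1.0, -0.0, 0.0], [0.0, -0.0, -1.0]]
force: [-0.4, -0.6, -0.8]
grip_width: 85.6
grip_force: 0.0
```

play_rows:
  moves: "0 0 0 0.393 -0.356 0 -1;0 0 0 0.393 -0.356 0 -1;0 0 0 0.393 -0.356 0 -1;0 0 0 0.393 -0.356 0 -1;0 0 0 0.393 -0.356 0 -1;0 0 0 0.393 -0.356 0 -1;0 0 0 0.393 -0.356 0 -1;0 0 0 0.393 -0.356 0 -1;0 0 0 0.393 -0.356 0 -1;0 0 0 0 0 0 -1"

```text
t: 21.1
eef_pos: [437.9, 12.7, 172.5]
tcp_rot: [[-0.002, 1.0, -0.003], [1.0, 0.002, 0.001], [0.001, -0.003, -1.0]]
force: [0.8, -0.9, 1.5]
grip_width: 85.4
grip_force: 0.0
```

play_rows:
  moves: "0 0 0 0 0 0.3 -1;0 0 0 0 0 0.4 -1;0 0 0 0 0 0.36 -1;0 0 0 0 0 0.2 -1;0 0 0 0 0 0 -1;0 0 0 0 0 0 -1"

```text
t: 21.7
eef_pos: [440.8, 11.0, 110.3]
tcp_rot: [[0.0, 1.0, -0.0], [1.0, -0.0, 0.0], [0.0, -0.0, -1.0]]
force: [0.1, 0.3, -0.4]
grip_width: 85.3
grip_force: 0.0
```

Run:
```python
from h import *
q=vision.grab_frame("top");p=vision.grab_frame("scene")
c,a=blob(q,359,170,hsvmask(q,8,20),30);print("orange",c,a,atz(q,c,110),"exp",proj(q,(600.6,-165.6,112)))
c,a=blob(p,300,268,hsvmask(p,100,125),20);print("blue scene",c,a,"exp",proj(p,(440.4,11,68)))
im=np.hstack([cv2.resize(q["frame"][130:330,190:390,::-1],(400,400)),cv2.resize(p["frame"][180:340,230:390,::-1],(400,400))])
cv2.imwrite("pics/c4.png",im); print(observe()["eef_pos"])
```

```text
orange [355.40552995 169.2281106 ] 434 [ 600.10332165 -165.38665289] exp [[355.61530862 168.64059714]]
blue scene [300.80377358 265.34716981] 265 exp [[300.93648991 263.99984486]]
[441.1540817   11.11456974 110.85144574]
```

View pics/c4.png

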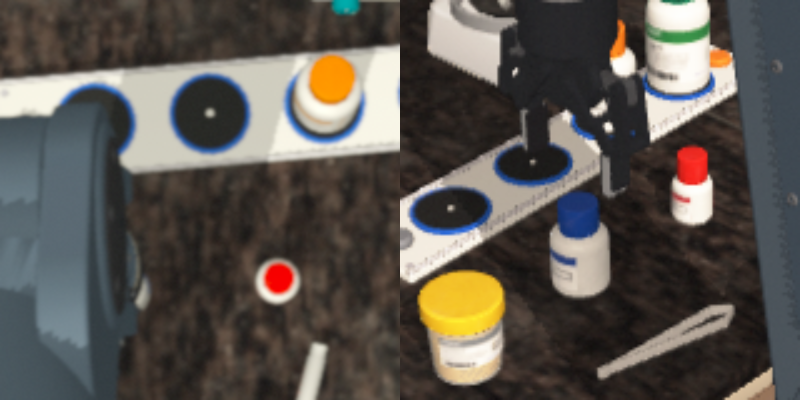

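Orange is centred on pad 3 to within about 0.5 mm. Both cameras agree on blue's position, with the gripper above it (right crop, 578,240). I'll descend and pick.

play_rows:
  moves: "0 0 0 0 0 0.25 -1;0 0 0 0 0 0.3 -1;0 0 0 0 0 0.3 -1;0 0 0 0 0 0.3 -1;0 0 0 0 0 0.25 -1;0 0 0 0 0 0.15 -1;0 0 0 0 0 0.06 -1;0 0 0 0 0 0 -1;0 0 0 0 0 0 -1"

```text
t: 22.7
eef_pos: [441.0, 11.2, 30.2]
tcp_rot: [[0.0, 1.0, 0.001], [1.0, -0.0, 0.0], [0.0, 0.001, -1.0]]
force: [0.7, -0.0, -0.4]
grip_width: 85.2
grip_force: 0.0
```

play_rows:
  moves: "0 0 0 0 0 0 -0.7;0 0 0 0 0 0 -0.5;0 0 0 0 0 0 -0.3;0 0 0 0 0 0 0;0 0 0 0 0 0 0.3;0 0 0 0 0 0 0.6;0 0 0 0 0 0 0.7;0 0 0 0 0 0 0.7;0 0 0 0 0 0 0.7"

```text
t: 23.6
eef_pos: [440.6, 11.3, 30.2]
tcp_rot: [[-0.0, 1.0, 0.0], [1.0, 0.0, 0.0], [0.0, 0.0, -1.0]]
force: [-2.1, -0.1, 8.5]
grip_width: 45.5
grip_force: 44.8
```

play_rows:
  moves: "0 0 0 0 0 -0.1 0.7;0 0 0 0 0 -0.15 0.7;0 0 0 0 0 -0.2 0.7;0 0 0 0 0 -0.25 0.7;0 0 0 0 0 -0.25 0.7;0 0 0 0 0 -0.15 0.7;0 0 0 0 0 -0.1 0.7;0 0 0 0 0 0 0.7;0 0 0 0 0 0 0.7"

```text
t: 24.5
eef_pos: [440.4, 11.2, 89.5]
tcp_rot: [[-0.0, 1.0, -0.0], [1.0, 0.0, 0.0], [0.0, -0.0, -1.0]]
force: [-0.0, 0.4, -1.8]
grip_width: 45.7
grip_force: 46.5
```

play_rows:
  moves: "0 0 0 -0.17 0.2 0 0.7;0 0 0 -0.17 0.32 0 0.7;0 0 0 -0.17 0.42 0 0.7;0 0 0 -0.17 0.48 0 0.7;0 0 0 -0.17 0.48 0 0.7;0 0 0 -0.17 0.42 0 0.7;0 0 0 -0.17 0.35 0 0.7;0 0 0 -0.17 0.25 0 0.7;0 0 0 -0.17 0.13 0 0.7;0 0 0 0 0 0 0.7"

```text
t: 25.5
eef_pos: [593.7, -66.6, 88.9]
tcp_rot: [[0.001, 1.0, -0.001], [1.0, -0.001, -0.0], [-0.0, -0.001, -1.0]]
force: [-0.8, -0.3, -1.5]
grip_width: 45.6
grip_force: 46.4
```

play_rows:
  moves: "0 0 0 0 0 0 0.7;0 0 0 0 0 0.15 0.7;0 0 0 0 0 0.2 0.7;0 0 0 0 0 0.2 0.7;0 0 0 0 0 0.15 0.7;0 0 0 0 0 0.1 0.7;0 0 0 0 0 0.06 0.7;0 0 0 0 0 0.02 0.7;0 0 0 0 0 0 0.7;0 0 0 0 0 0 0.7"

```text
t: 26.5
eef_pos: [593.3, -65.3, 46.0]
tcp_rot: [[0.0, 1.0, 0.001], [1.0, -0.0, 0.0], [0.0, 0.001, -1.0]]
force: [-0.3, 0.6, -2.4]
grip_width: 45.9
grip_force: 46.5
```

Pick z was 30.2, so the seated z is about 44.2.

play_rows:
  moves: "0 0 0 0 0 0.02 0.7;0 0 0 0 0 0.015 0.7;0 0 0 0 0 0.01 0.7;0 0 0 0 0 0 0.7;0 0 0 0 0 0 0.7"

```text
t: 27.0
eef_pos: [593.3, -65.3, 44.3]
tcp_rot: [[-0.0, 1.0, 0.001], [1.0, 0.0, 0.0], [0.0, 0.001, -1.0]]
force: [-2.2, 0.4, 6.4]
grip_width: 45.0
grip_force: 47.5
```

play_rows:
  moves: "0 0 0 0 0 0 0.3;0 0 0 0 0 0 0;0 0 0 0 0 0 -0.4;0 0 0 0 0 0 -0.7;0 0 0 0 0 0 -1;0 0 0 0 0 0 -1;0 0 0 0 0 0 -1"

```text
t: 27.7
eef_pos: [593.1, -65.3, 43.4]
tcp_rot: [[0.0, 1.0, -0.0], [1.0, -0.0, 0.0], [0.0, -0.0, -1.0]]
force: [-0.4, -1.0, 0.2]
grip_width: 85.4
grip_force: 0.0
```

play_rows:
  moves: "0 0 0 0 0 -0.1 -1;0 0 0 0 0 -0.2 -1;0 0 0 0 0 -0.3 -1;0 0 0 0 0 -0.3 -1;0 0 0 0 0 -0.4 -1;0 0 0 0 0 -0.3 -1;0 0 0 0 0 -0.2 -1;0 0 0 0 0 0 -1;0 0 0 0 0 0 -1"

```text
t: 28.6
eef_pos: [593.0, -65.3, 133.4]
tcp_rot: [[0.0, 1.0, 0.0], [1.0, -0.0, 0.0], [0.0, 0.0, -1.0]]
force: [0.3, 1.0, 0.0]
grip_width: 85.5
grip_force: 0.0
```

play_rows:
  moves: "0 0 0 -0.126 -0.327 0 -1;0 0 0 -0.126 -0.327 0 -1;0 0 0 -0.126 -0.327 0 -1;0 0 0 -0.126 -0.327 0 -1;0 0 0 -0.126 -0.327 0 -1;0 0 0 -0.126 -0.327 0 -1;0 0 0 -0.126 -0.327 0 -1;0 0 0 -0.126 -0.327 0 -1;0 0 0 -0.126 -0.327 0 -1;0 0 0 0 0 0 -1"

```text
t: 29.6
eef_pos: [443.5, -122.1, 132.6]
tcp_rot: [[0.001, 1.0, -0.003], [1.0, -0.001, 0.001], [0.001, -0.003, -1.0]]
force: [-0.5, 0.3, -0.9]
grip_width: 85.2
grip_force: 0.0
```

play_rows:
  moves: "0 0 0 0 0 0 -1;0 0 0 0 0 0.3 -1;0 0 0 0 0 0.4 -1;0 0 0 0 0 0.4 -1;0 0 0 0 0 0.4 -1;0 0 0 0 0 0.35 -1;0 0 0 0 0 0.25 -1;0 0 0 0 0 0.13 -1;0 0 0 0 0 0 -1;0 0 0 0 0 0 -1"

```text
t: 30.6
eef_pos: [446.4, -121.9, 22.2]
tcp_rot: [[-0.0, 1.0, 0.0], [1.0, 0.0, 0.0], [0.0, 0.0, -1.0]]
force: [-0.1, 0.7, 0.4]
grip_width: 85.2
grip_force: 0.0
```

play_rows:
  moves: "0 0 0 0 0 0 -0.7;0 0 0 0 0 0 -0.4;0 0 0 0 0 0 -0.1;0 0 0 0 0 0 0.2;0 0 0 0 0 0 0.5;0 0 0 0 0 0 0.8;0 0 0 0 0 0 0.8;0 0 0 0 0 0 0.8;0 0 0 0 0 0 0.8"

```text
t: 31.5
eef_pos: [446.0, -122.0, 22.4]
tcp_rot: [[0.0, 1.0, 0.001], [1.0, -0.0, -0.0], [-0.0, 0.001, -1.0]]
force: [-1.2, 0.8, 5.7]
grip_width: 33.5
grip_force: 44.2
```

play_rows:
  moves: "0 0 0 0 0 -0.1 0.8;0 0 0 0 0 -0.15 0.8;0 0 0 0 0 -0.2 0.8;0 0 0 0 0 -0.25 0.8;0 0 0 0 0 -0.25 0.8;0 0 0 0 0 -0.15 0.8;0 0 0 0 0 -0.1 0.8;0 0 0 0 0 0 0.8;0 0 0 0 0 0 0.8"

```text
t: 32.4
eef_pos: [445.8, -121.9, 81.8]
tcp_rot: [[0.0, 1.0, -0.0], [1.0, -0.0, 0.0], [0.0, -0.0, -1.0]]
force: [-1.0, -0.5, 0.3]
grip_width: 33.3
grip_force: 44.8
```

play_rows:
  moves: "0 0 0 0.2 0 0 0.8;0 0 0 0.35 0 0 0.8;0 0 0 0.45 0 0 0.8;0 0 0 0.5 0 0 0.8;0 0 0 0.45 0 0 0.8;0 0 0 0.4 0 0 0.8;0 0 0 0.25 0 0 0.8"

```text
t: 33.1
eef_pos: [445.3, 9.7, 81.5]
tcp_rot: [[-0.001, 1.0, -0.001], [1.0, 0.001, 0.0], [0.0, -0.001, -1.0]]
force: [-0.8, 0.1, -1.2]
grip_width: 33.3
grip_force: 44.7
```

play_rows:
  moves: "0 0 0 0.058 0.15 0 0.8;0 0 0 0.058 0.3 0 0.8;0 0 0 0.058 0.4 0 0.8;0 0 0 0.058 0.45 0 0.8;0 0 0 0.058 0.45 0 0.8;0 0 0 0.058 0.4 0 0.8;0 0 0 0.058 0.3 0 0.8;0 0 0 0.058 0.22 0 0.8;0 0 0 0.058 0.12 0 0.8;0 0 0 0 0 0 0.8"

```text
t: 34.1
eef_pos: [585.9, 34.2, 81.6]
tcp_rot: [[-0.0, 1.0, -0.0], [1.0, 0.0, 0.0], [0.0, -0.0, -1.0]]
force: [0.7, 0.2, -0.8]
grip_width: 33.4
grip_force: 44.8
```

play_rows:
  moves: "0 0 0 0 0 0 0.8;0 0 0 0 0 0.15 0.8;0 0 0 0 0 0.2 0.8;0 0 0 0 0 0.2 0.8;0 0 0 0 0 0.15 0.8;0 0 0 0 0 0.1 0.8;0 0 0 0 0 0.06 0.8;0 0 0 0 0 0.02 0.8;0 0 0 0 0 0 0.8;0 0 0 0 0 0 0.8"

```text
t: 35.1
eef_pos: [585.6, 34.1, 38.3]
tcp_rot: [[0.0, 1.0, 0.001], [1.0, -0.0, 0.0], [0.0, 0.001, -1.0]]
force: [-0.7, -0.8, -1.3]
grip_width: 33.3
grip_force: 44.8
```

play_rows:
  moves: "0 0 0 0 0 0.02 0.8;0 0 0 0 0 0.015 0.8;0 0 0 0 0 0.01 0.8;0 0 0 0 0 0 0.8;0 0 0 0 0 0 0.8"

```text
t: 35.6
eef_pos: [585.6, 34.2, 36.5]
tcp_rot: [[-0.0, 1.0, 0.001], [1.0, 0.0, 0.0], [0.0, 0.001, -1.0]]
force: [-1.2, -0.5, 6.5]
grip_width: 33.5
grip_force: 45.4
```

play_rows:
  moves: "0 0 0 0 0 0 0.5;0 0 0 0 0 0 0.2;0 0 0 0 0 0 -0.2;0 0 0 0 0 0 -0.6;0 0 0 0 0 0 -1;0 0 0 0 0 0 -1;0 0 0 0 0 0 -1"

```text
t: 36.3
eef_pos: [585.3, 34.1, 35.6]
tcp_rot: [[0.0, 1.0, -0.0], [1.0, -0.0, 0.0], [0.0, -0.0, -1.0]]
force: [-0.2, 0.0, 0.3]
grip_width: 85.5
grip_force: 0.0
```

play_rows:
  moves: "0 0 0 0 0 -0.1 -1;0 0 0 0 0 -0.2 -1;0 0 0 0 0 -0.3 -1;0 0 0 0 0 -0.4 -1;0 0 0 0 0 -0.5 -1;0 0 0 0 0 -0.5 -1;0 0 0 0 0 -0.5 -1;0 0 0 0 0 -0.4 -1;0 0 0 0 0 -0.2 -1;0 0 0 0 0 0 -1"

```text
t: 37.3
eef_pos: [586.2, 34.2, 192.5]
tcp_rot: [[0.0, 1.0, 0.003], [1.0, -0.0, 0.0], [0.0, 0.003, -1.0]]
force: [0.2, 0.8, -0.6]
grip_width: 85.4
grip_force: 0.0
```

play_rows:
  moves: "0 0 0 0 -0.4 0 -1;0 0 0 0 -0.5 0 -1;0 0 0 0 -0.5 0 -1;0 0 0 0 -0.5 0 -1;0 0 0 0 -0.5 0 -1;0 0 0 0 -0.5 0 -1;0 0 0 0 -0.4 0 -1;0 0 0 0 -0.2 0 -1;0 0 0 0 0 0 -1;0 0 0 0 0 0 -1"

```text
t: 38.3
eef_pos: [411.2, 34.2, 190.6]
tcp_rot: [[-0.0, 1.0, 0.001], [1.0, 0.0, 0.0], [0.0, 0.001, -1.0]]
force: [0.3, 0.0, 0.3]
grip_width: 85.3
grip_force: 0.0
```

Run:
```python
from h import *
q=vision.grab_frame("top");p=vision.grab_frame("scene")
T={"green":(608,-265.4,132),"orange":(600.6,-165.6,112),"blue":(593,-65.6,92),"red":(585.4,34.3,76)}
for k,X in T.items():
    _,_,z,lo,hi=CAP[k]
    m=hsvmask(q,lo,hi)|(hsvmask(q,172,180) if k=="red" else 0)
    e=proj(q,X)[0]; c,a=blob(q,*e,m,15)
    print(k,c,a,c is not None and atz(q,c,X[2]-1),X[:2])
c,a=blob(q,166,287,hsvmask(q,20,34));print("cup",c,a)
im=np.hstack([cv2.resize(q["frame"][120:320,140:480,::-1],(500,294)),cv2.resize(p["frame"][170:346,220:420,::-1],(300,294))])
cv2.imwrite("pics/c5.png",im)
```

```text
green [419.48952381 161.03619048] 525 [ 607.17476181 -263.92401452] (608, -265.4)
orange [355.36238532 169.19954128] 436 [ 599.92986132 -165.25027268] (600.6, -165.6)
blue [292.53040541 177.13513514] 296 [592.63723367 -65.15060496] (593, -65.6)
red [232.14705882 183.92016807] 238 [586.02290328  33.86288216] (585.4, 34.3)
cup None 0
```

View pics/c5.png

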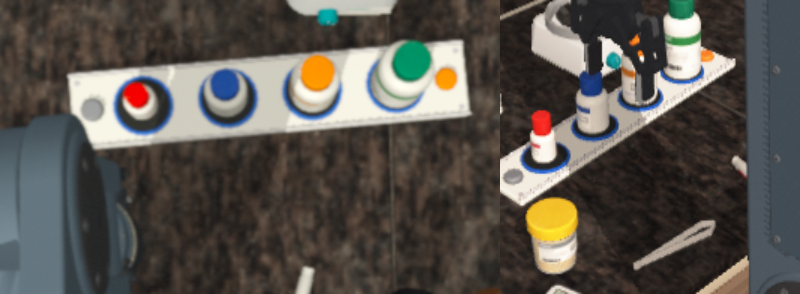

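All four bottles stand upright, centred and let go: red, blue, orange and green at left-crop columns 136, 225, 317 and 411, with green next to the orange plug. The cup still stands in its place (right crop, 553,235).

```bash
python3 -c "
from bench import bot
print(bot.job_done())"
```

```text
the job is handed in; nothing more can be done
None
```

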